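# Lock down the spring pump of the sauce dispenser

### The arm

A 7-joint arm with a two-finger parallel gripper is mounted at the origin on a cart in front of the work surface, level with it; the furniture and walls round the work are solid. World frame = base frame: x ahead of the robot, y to its left, z up, the work surface at z = 0. Lengths are in m, angles in degrees, forces in N, time in s.
With the tool pointing down it reaches from about 0.425 to 0.95 m from the base axis. Payload 4.7 kg.
Tool frame: the origin (TCP) lies midway between the tips of the shut fingers; the grasp point (between the pads) lies 19 mm behind it; z points along the fingers, x is the direction in which the jaws open and shut, and the axes are right-handed (so a half turn about z gives the same grasp; the last joint's range is limited). The gripper opens to 87 mm and grips with 3 to 60 N. Pads are 19 mm wide; open, the fingers measure 117 mm over their backs; the gripper's body (75 mm by 190 mm) begins 51 mm behind the grasp point.
Start: joints at [65.438, 26.849, -2.785, 87.806, 1.381, 65.374, -4.715], TCP at [0.263, -0.622, 0.223] pointing down, gripper open.
Joint ranges: [-148.3, 148.3], [-19.14, 114.17], [-79.39, 73.82], [5.75, 140.21], [-59.74, 239.74], [12.07, 113.84], [-152.46, 152.46]. Speed limits (degrees/s): [147.25, 147.25, 180, 180, 180, 180, 180].

### API

Orientations are given as a 3x3 rotation matrix whose columns are the frame's x, y, z axes.
In Python, from bench import env, optics, job gives the robot as it stands.
- The arm moves only by the tool jog_arm, never from a script. Its argument "motion" is one flat list of numbers, 4 for each row, row after row: the shift along the tool's x, y, z in m, then the turn about the tool's z in units of 10 degrees (1.0 is 10 degrees). A call has 1 to 20 rows; each row shifts and turns the commanded pose from where the row before left it, along the tool's axes as they then stand; what a row does not reach is not made up. A row lasts 1/8 s, in which the tool goes at most 62.5 mm and 10.7 degrees, less where a joint would pass 70% of its speed; a pose out of reach is approached as far as the arm can. A call is refused whole if a number of a shift passes 0.0625 or a number of a turn 1, either way. A call with a gripper value outside its range is refused whole. "gripper" is the opening, from -1 (shut) to 1 (fully open), so that 0 is half open, set as the call begins (left out, the last holds). The fingers move at their own pace and stop on an object; the grip force is fixed at half the most. Time passes only in rows, so rows that do not move let the fingers close. It gives the time, the measured TCP pose, the force and the opening at its end, in the units of the state.
- env.read_state(): the state, without advancing time (a new reading comes with each control period).
- optics.read_camera(name): name is "side" or "top"; returns a dict with "color" (400x640x3 uint8, blue, green, red), "K" (3x3 intrinsics, pixels), "position" and "attitude" of the camera in the world. Camera axes: x right, y down, z forward; pixel columns grow to the right and rows downward; lengths in m; the calibration is good to about 2 mm. A picture is of the moment at which its call begins. There is no depth.
- job.hand_in(): hands the job in, once; it reports no verdict.
The state is a dict: "t": time; "joint_positions": joint angles; "dq": joint speeds; "joint_torque": joint torques, N m; "eef_pos": TCP position; "tcp_rot": TCP orientation; "ft_force": force on the tool from outside, world axes, zero at the start; "moment": the same for the moment, N m; "opening": opening from 0.0 (shut) to 1.0 (fully open).
Only numpy, scipy, OpenCV 4.12 (cv2) and the standard library are available. Lean on these libraries where they do the work, as an engineer would, in place of code of your own. Each camera call takes 0.05 s, during which the arm holds its last target. There are 200 camera calls.

### The job

Lock the sauce dispenser's pump down for storage: push the pump's sprung plunger down by the black knob, and while it is held down slide the knob's orange keeper so that its steel tongue goes fully home through the window of the striker plate, shoulder against the plate, then let go so that the tongue holds the plunger down. How far down the window lies differs from one setting to the next, so feel for it and be gentle: never press or shove the head or keeper hard against the striker, and leave the jar, tape and ramekin where they are.

Things in the scene. Friction and masses are not known exactly. Their poses are not given: they have to be found in the camera images.
- pump_pan: the dispenser: small steel pan, 109 x 177 x 65 mm, fixed to the table, with a steel cover (116 x 184 mm, top at z = 68 mm) that carries the pump. Origin: centre of the pan's underside, on the table; z up; +y (along the pan's long side) is the way the keeper slides home; x across. The plunger's vertical axis is at x 0, y -40 mm
- knob_top (a point): centre of the top of the black knob, a square post 18 x 18 mm, 30 mm tall, on the orange keeper, sides along the pan's x and y; moves with plunger and keeper. At rest at [0, -40, 185] mm in the pan's frame, plus the keeper's slide in y. Pinch it from above across x or y: nothing stands within 45 mm of it above the keeper's flat top, 30 mm below, even when home
- pump_head: white plastic head of the plunger, 46 x 54 mm in x and y, 14 mm thick, with two low side rails level with the keeper's top; carries the keeper and goes down with the plunger. Origin on the plunger's axis, 68 mm above the table at rest; axes as the pan's; the head's underside is 68 mm above this origin
- plunger (a joint): how far the plunger is pushed down, m: 0 at rest (up), at most 0.032. A spring pushes it up with about 3 N at rest plus 0.2 N per mm. The head lands on rubber stops (1 mm per 14 N) on the striker after 7 to 29 mm, by the striker's setting, which is not measured. From 1.8 mm above the stop down to the stop the tongue is level with the window
- keeper (a joint): slide of the keeper along the pan's +y, m: starts at 0 to 0.002; 0.016 is home, shoulder against the plate. About 1.5 N of friction; stays where left. Orange, 30 mm wide (x), 6 mm thick, with a steel tongue 18 mm wide, 12 mm long ahead of the shoulder. At 0 the tip is 4 mm short of the plate, so above the window it butts against it after 4 mm
- bracket: cover, barrel and two dark uprights, fixed to the pan, carrying the steel striker: a plate 66 mm wide, 6 mm thick, near face at pan y +22 mm, window 26 x 10.8 mm, and a fork with two rubber stops under the head. The striker is clamped up to 11 mm higher or lower each time (plate top 160 to 182 mm up); this pose does not show it. Origin: centre of the cover's underside, z 65 mm
- spice_jar_1: bystander: spice jar with a red cap, 45 mm across, 106 mm tall, standing loose past the +y end of the pan; origin at the centre of its underside
- tape_1: bystander: roll of tan tape lying flat, 98 mm across, 25 mm high; origin at the centre of its underside
- ramekin_1: bystander: small steel ramekin, 65 mm across, 37 mm high; origin at the centre of its underside

How it is judged:
By the outcome, as a careful person would: the job done as asked, in the order asked, and still so for the second after the job is handed in, with the robot touching nothing.
It also fails if it takes over 37 s, if anything falls off the work surface, if the arm or the gripper's body presses on something with over 40 N, if the wrist force passes 120 N, or if a joint passes its speed limit or range.

## Working session

There is one attempt and no reset: what is moved stays moved. The work goes in short steps, Python scripts to look and compute and a tool call to move; the robot and the scene stay as the last step left them, time stands still between calls to the robot, and variables do not carry over. Pictures are saved under pics/ and viewed, about 8 in all and at most 12, crops included, and the job is handed in when it is done.

Besides the shell and the picture viewer there is one more tool, called after "Call:" as name(argument=value, ...) on one line, values as JSON. jog_arm: Moves the arm, as the interface text tells. Its arguments: {"type":"object","properties":{"motion":{"type":"array"},"gripper":{"type":"number"}},"required":["motion"]}

```bash
mkdir -p pics; cat > h.py <<'E'
import numpy as np, cv2
from bench import env, optics, job
def ray(c,u,v):
    d=np.linalg.inv(c["K"])@np.array([u,v,1.]); R=np.array(c["attitude"])
    return np.array(c["position"]), R@d
def onz(c,u,v,z):
    p,d=ray(c,u,v); return p+d*(z-p[2])/d[2]
def proj(c,P):
    R=np.array(c["attitude"]); q=np.array(c["K"])@(R.T@(np.array(P)-np.array(c["position"]))); return q[:2]/q[2]
E
python3 - <<'E'
from h import *
s=env.read_state(); print({k:np.round(v,3).tolist() for k,v in s.items()})
for n in("side","top"):
    c=optics.read_camera(n); print(n,c["K"],c["position"],c["attitude"]); cv2.imwrite(f"pics/{n}0.png",c["color"])
E
```

```text
{'t': 0.0, 'joint_positions': [65.436, 26.897, -2.784, 87.875, 1.383, 65.372, -4.715], 'dq': [-0.076, 0.016, 0.007, -0.039, -0.033, -0.019, 0.007], 'joint_torque': [-0.0, -50.798, -0.08, -23.615, -0.061, 0.038, 0.0], 'eef_pos': [0.263, -0.621, 0.221], 'tcp_rot': [[0.389, -0.921, -0.001], [-0.921, -0.389, 0.002], [-0.002, 0.0, -1.0]], 'ft_force': [0.842, -0.141, -0.18], 'moment': [-0.023, 0.003, -0.043], 'opening': 0.997}
side [[378.55241831   0.         319.74842076]
 [  0.         378.55241831 199.92509221]
 [  0.           0.           1.        ]] [ 0.27172284 -0.48757824  0.6913603 ] [[ 0.8334306  -0.37501578  0.4059022 ]
 [-0.552529   -0.5518478   0.62464047]
 [-0.0102538  -0.74486721 -0.66713394]]
top [[377.66080281   0.         325.11115301]
 [  0.         377.66080281 202.32021288]
 [  0.           0.           1.        ]] [0.55274356 0.01898723 0.99452858] [[-0.01311819 -0.99832191  0.05640286]
 [-0.99977065  0.01405039  0.01616281]
 [-0.01692817 -0.0561779  -0.99827726]]
```

View pics/side0.png

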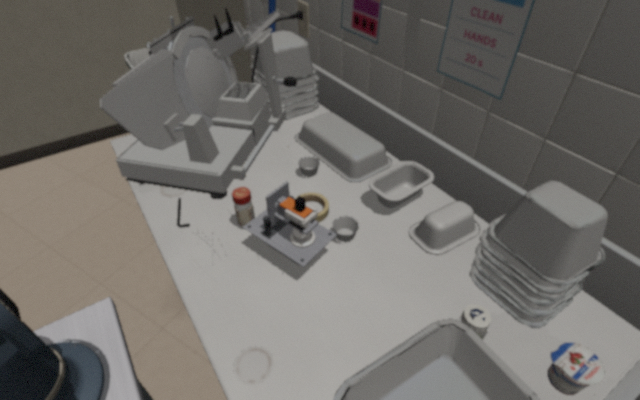

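View pics/top0.png

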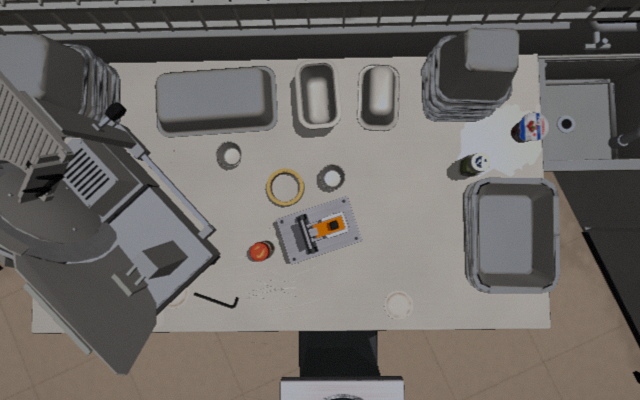

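The side view shows the dispenser near (295,225), with the striker plate to its left at (278,200). The top view shows the cover at (318,230), the orange keeper at about (330,226), the jar at (260,250), the tape at (285,187) and the ramekin at (331,177). Next I'll crop both and measure.

```bash
python3 - <<'E'
from h import *
t=cv2.imread("pics/top0.png")[185:275,240:370]; s=cv2.imread("pics/side0.png")[175:275,225:355]
f=lambda a:cv2.resize(a,(780,int(a.shape[0]*6)),interpolation=cv2.INTER_CUBIC)
cv2.imwrite("pics/crop0.png",cv2.resize(np.vstack([f(t),f(s)]),None,fx=.52,fy=.52,interpolation=cv2.INTER_AREA))
c=optics.read_camera("top"); im=c["color"]; hsv=cv2.cvtColor(im,cv2.COLOR_BGR2HSV)
o=cv2.inRange(hsv,(8,170,120),(22,255,255)); o[:, :295]=0;o[:,360:]=0;o[:205]=0;o[250:]=0
n=cv2.findContours(o,cv2.RETR_EXTERNAL,cv2.CHAIN_APPROX_NONE)[0]
k=max(n,key=cv2.contourArea); r=cv2.minAreaRect(k); print("orange",r,cv2.boxPoints(r).tolist())
print([onz(c,*p,.155).round(4).tolist() for p in cv2.boxPoints(r)])
# knob dark pixels within the orange hull
m=np.zeros(o.shape,np.uint8); cv2.drawContours(m,[cv2.convexHull(k)],-1,255,-1)
d=(m>0)&(im.max(2)<60); v,u=np.nonzero(d); print("knob",u.mean(),v.mean(),u.min(),u.max(),v.min(),v.max(),onz(c,u.mean(),v.mean(),.185))
print(im[215:236,318:350].max(2))
E
```

```text
orange ((328.35003662109375, 226.5500030517578), (13.281564712524414, 29.4091796875), 71.56504821777344) [[312.3000183105469, 224.89999389648438], [340.2000427246094, 215.60000610351562], [344.4000549316406, 228.20001220703125], [316.5000305175781, 237.5]]
[[0.5504, 0.0617, 0.155], [0.5702, -0.0005, 0.155], [0.5421, -0.0094, 0.155], [0.5224, 0.0527, 0.155]]
knob 333.51785714285717 224.76785714285714 330 337 221 229 [0.55013557 0.0147401  0.185     ]
[[142 141 143 142 142 142 143 139 138 131 146 158 147 161 179 179 180 183
  179 174 168 154 138 145 178 160 129 131 140 140 142 140]
 [145 148 144 142 145 140 138 141 137 139 161 178 178 183 182 182 175 170
  159 141 139 157 168 167 170 169 153 144 137 143 144 146]
 [145 143 142 140 143 141 135 155 174 181 183 182 181 174 166 158 145 138
  158 172 172 174 174 151 138 173 155 123 123 141 144 142]
 [143 143 138 139 160 174 178 183 181 181 173 171 156 145 143 160 167 172
  170 177 174 176 172 170 164 180 162 134 128 139 141 142]
 [141 131 119 137 181 185 179 174 168 158 141 141 157 172 172 175 171 161
  167 176 175 175 175 176 167 172 169 15
[... 1447 characters left out ...]
9 165 176 181 180 178 165 136 131]
 [169 176 174 172 173 175 174 176 179 174 174 174 174 172 171 170 167 161
  155 141 142 163 176 185 182 179 176 170 165 152 139 142]
 [165 173 177 176 178 172 172 174 174 176 172 175 169 167 162 157 143 148
  168 174 180 184 179 180 171 162 152 124 117 141 140 141]
 [166 174 174 174 176 176 176 174 174 169 163 156 151 145 142 165 178 183
  183 183 178 171 163 152 125 119 137 135 138 141 140 139]
 [170 173 178 172 172 176 172 163 162 155 140 129 152 175 183 181 182 178
  172 167 158 129 106 121 138 140 141 142 137 139 139 143]
 [175 176 177 168 161 157 136 124 152 168 178 179 181 181 178 170 165 152
  130 125 140 130 134 139 141 141 139 139 139 139 142 143]]
```

View pics/crop0.png

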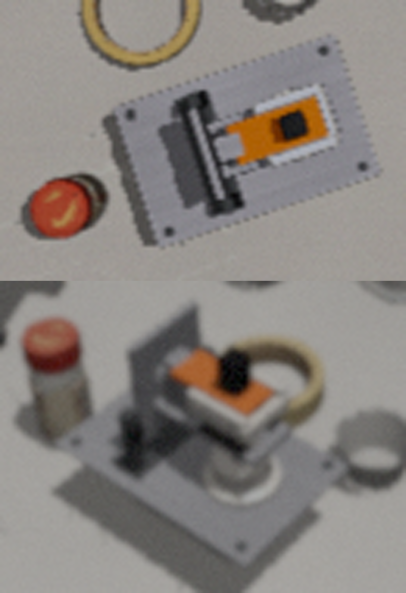

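The bolts and the keeper edges agree on a pan yaw of about 17.8°. The knob is near (0.550, 0.014), which fits the bolt centre to within 2 mm. I'll pinch across the pan's y, which needs only a 5° turn.

Call:
jog_arm(motion=[0,0,-0.05,0,0,0,-0.05,0,-0.034,-0.0365,0,0,-0.034,-0.0365,0,0,-0.034,-0.0365,0,0,-0.034,-0.0365,0,0,-0.034,-0.0365,0,0,-0.034,-0.0365,0,0,-0.034,-0.0365,0,0,-0.034,-0.0365,0,0,-0.034,-0.0365,0,0,-0.034,-0.0365,0,0,-0.034,-0.0365,0,0,-0.034,-0.0365,0,0,-0.034,-0.0365,0,0,-0.034,-0.0365,0,0,0,0,0,0.5,0,0,0,0,0,0,0,0], gripper=0)

```text
t: 2.52
eef_pos: [0.548, 0.0147, 0.3224]
tcp_rot: [[0.307, -0.952, -0.0], [-0.952, -0.307, -0.0], [0.0, 0.0, -1.0]]
ft_force: [0.8, 0.4, -0.8]
opening: 0.502
```

Call:
jog_arm(motion=[0,-0.002,0.03,0,0,0,0.03,0,0,0,0.03,0,0,0,0.03,0,0,0,0.022,0,0,0,0.012,0,0,0,0.006,0,0,0,0,0], gripper=0)

```text
t: 3.52
eef_pos: [0.5503, 0.016, 0.1628]
tcp_rot: [[0.307, -0.952, 0.001], [-0.952, -0.307, -0.0], [0.0, -0.0, -1.0]]
ft_force: [-0.5, -0.3, -0.2]
opening: 0.503
```

```bash
python3 - <<'E'
from h import *
ims=[]
for n in("top","side"):
    c=optics.read_camera(n); ims.append(c["color"])
cv2.imwrite("pics/g1.png",np.vstack([cv2.resize(ims[0][185:275,240:370],(520,360),interpolation=2),cv2.resize(ims[1][205:265,250:366],(464,240),interpolation=2)[:,:].copy() if 0 else cv2.resize(ims[1][170:230,245:375],(520,240),interpolation=2)]))
E
```

```text
(no output)
```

View pics/g1.png

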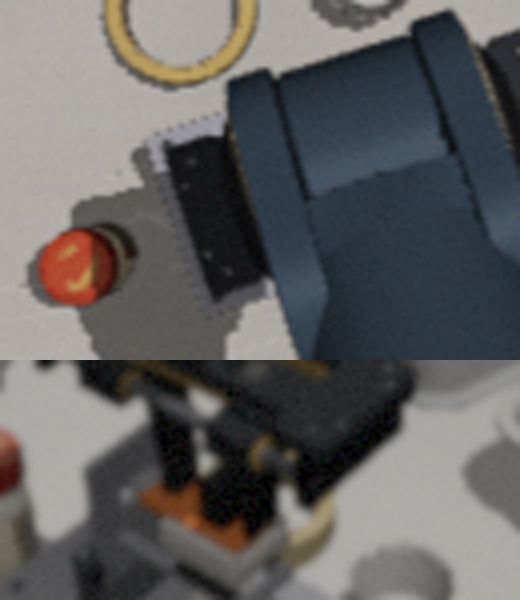

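The crop shows the fingers straddling the knob above the orange keeper, so I'll close.

Call:
jog_arm(motion=[0,0,0.002,0,0,0,0,0,0,0,0,0,0,0,0,0,0,0,0,0,0,0,0,0,0,0,0,0,0,0,0,0], gripper=-1)

```text
t: 4.62
eef_pos: [0.5502, 0.016, 0.1607]
tcp_rot: [[0.307, -0.952, 0.0], [-0.952, -0.307, -0.0], [0.0, -0.0, -1.0]]
ft_force: [0.0, -1.7, 1.5]
opening: 0.202
```

```bash
python3 - <<'E'
from h import *
s=env.read_state(); print({k:np.round(s[k],4).tolist() for k in("t","eef_pos","ft_force","moment","opening")})
E
```

```text
{'t': 4.625, 'eef_pos': [0.5502, 0.016, 0.1607], 'ft_force': [0.026, -1.691, 1.5391], 'moment': [-0.3183, 0.0153, -0.0395], 'opening': 0.2015}
```

Grip width is 17.5 mm, so it holds the knob. Next I'll ease the keeper back to find its zero, so the tongue is clear of the plate.

Call:
jog_arm(motion=[0.0007,0,0,0,0.0008,0,0,0,0,0,0,0])

```text
t: 5.0
eef_pos: [0.5505, 0.0154, 0.1607]
tcp_rot: [[0.308, -0.951, -0.0], [-0.951, -0.308, 0.001], [-0.001, -0.0, -1.0]]
ft_force: [-0.9, 0.9, 2.3]
opening: 0.204
```

Call:
jog_arm(motion=[0.0005,0,0,0,0.0005,0,0,0,0,0,0,0])

```text
t: 5.38
eef_pos: [0.551, 0.0138, 0.1606]
tcp_rot: [[0.307, -0.952, 0.0], [-0.952, -0.307, -0.0], [0.0, -0.0, -1.0]]
ft_force: [-1.3, 1.7, 3.2]
opening: 0.207
```

Call:
jog_arm(motion=[0.0005,0,0,0,0.0005,0,0,0,0,0,0,0])

```text
t: 5.75
eef_pos: [0.5511, 0.0134, 0.1606]
tcp_rot: [[0.308, -0.951, -0.0], [-0.951, -0.308, 0.001], [-0.001, -0.0, -1.0]]
ft_force: [-1.1, 3.3, 2.8]
opening: 0.205
```

The reaction rose to 3.3 N at the back stop, so slide 0 is at the present TCP. Before pressing, I'll estimate the plate's top height from the first side picture.

```bash
python3 - <<'E'
from h import *
c=optics.read_camera("side"); yd=np.array([-.307,.952,0]); xd=np.array([.952,.307,0])
x0=xd@np.array([.551,.0136,0])
for name,u,v in(("R",288.1,182.1),("L",267,196.2)):
  for s in(-.0944,-.0884):
    p,d=ray(c,u,v); P=p+d*(s-yd@p)/(yd@d); print(name,s,(xd@P-x0).round(4),P.round(4))
a=cv2.imread("pics/side0.png")[172:222,255:320]
cv2.imwrite("pics/plate.png",cv2.resize(a,(780,600),interpolation=cv2.INTER_CUBIC))
E
```

```text
R -0.0944 0.0303 [0.5608 0.0817 0.1757]
R -0.0884 0.0362 [0.5647 0.0892 0.1689]
L -0.0944 -0.0338 [0.4998 0.062  0.1796]
L -0.0884 -0.0287 [0.5029 0.0693 0.1728]
```

View pics/plate.png

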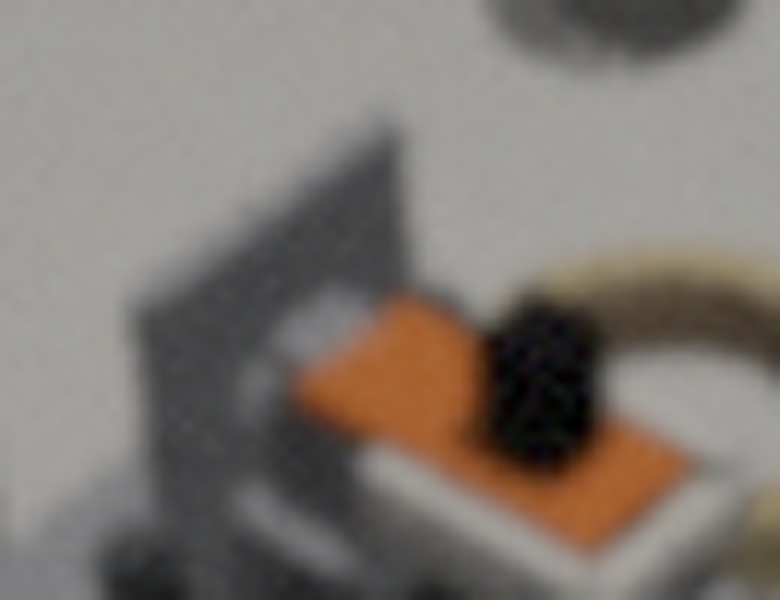

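The crop shows the plate's near top edge from (150,312) to (395,150). That puts the top at about 174 mm, so the stop should be about 15 mm down (±3). I'll go 9 mm first and then feel for it.

Call:
jog_arm(motion=[-0.0005,0,0.002,0,0,0,0.002,0,0,0,0.002,0,0,0,0.002,0,0,0,0.001,0,0,0,0,0])

```text
t: 6.55
eef_pos: [0.5511, 0.0134, 0.1516]
tcp_rot: [[0.308, -0.952, 0.0], [-0.952, -0.308, -0.0], [0.0, -0.0, -1.0]]
ft_force: [-2.2, 1.6, 5.4]
opening: 0.207
```

Call:
jog_arm(motion=[0,0,0.0005,0,0,0,0.0005,0,0,0,0,0])

```text
t: 6.92
eef_pos: [0.5511, 0.0134, 0.1506]
tcp_rot: [[0.308, -0.952, 0.0], [-0.952, -0.308, -0.0], [0.0, -0.0, -1.0]]
ft_force: [-1.3, 2.6, 4.8]
opening: 0.204
```

Call:
jog_arm(motion=[0,0,0.0005,0,0,0,0.0005,0,0,0,0,0])

```text
t: 7.3
eef_pos: [0.5511, 0.0134, 0.1498]
tcp_rot: [[0.307, -0.952, 0.0], [-0.952, -0.307, -0.0], [0.0, -0.0, -1.0]]
ft_force: [-2.4, 2.3, 5.9]
opening: 0.201
```

Call:
jog_arm(motion=[0,0,0.0005,0,0,0,0.0005,0,0,0,0,0])

```text
t: 7.68
eef_pos: [0.5511, 0.0134, 0.1494]
tcp_rot: [[0.307, -0.952, 0.0], [-0.952, -0.307, -0.0], [0.001, -0.0, -1.0]]
ft_force: [-2.7, 2.3, 10.2]
opening: 0.202
```

The stop is felt: 10 N at z ≈ 0.1494, about 11 mm down. I'll back off 1 mm to centre in the window band.

Call:
jog_arm(motion=[0,0,-0.0005,0,0,0,-0.0005,0,0,0,0,0,0,0,0,0])

```text
t: 8.18
eef_pos: [0.5511, 0.0134, 0.1498]
tcp_rot: [[0.308, -0.952, 0.0], [-0.952, -0.308, -0.0], [0.0, -0.0, -1.0]]
ft_force: [-2.5, 2.1, 6.2]
opening: 0.203
```

Call:
jog_arm(motion=[0,0,-0.0007,0,0,0,0,0,0,0,0,0])

```text
t: 8.55
eef_pos: [0.5511, 0.0134, 0.1503]
tcp_rot: [[0.307, -0.952, 0.0], [-0.952, -0.307, -0.0], [0.0, -0.0, -1.0]]
ft_force: [-1.3, 2.5, 4.9]
opening: 0.204
```

Spring force only now, about 0.6 mm above the stop. I'll slide the keeper to just past the plate face and check the force.

Call:
jog_arm(motion=[-0.001,0,0,0,-0.001,0,0,0,-0.001,0,0,0,-0.001,0,0,0,-0.001,0,0,0,-0.001,0,0,0,0,0,0,0])

```text
t: 9.43
eef_pos: [0.55, 0.0169, 0.1505]
tcp_rot: [[0.306, -0.952, 0.002], [-0.952, -0.306, -0.003], [0.003, -0.001, -1.0]]
ft_force: [0.4, -1.3, 4.1]
opening: 0.202
```

Call:
jog_arm(motion=[-0.001,0,0,0,-0.001,0,0,0,0,0,0,0])

```text
t: 9.8
eef_pos: [0.5494, 0.0188, 0.1505]
tcp_rot: [[0.306, -0.952, 0.002], [-0.952, -0.306, -0.003], [0.003, -0.001, -1.0]]
ft_force: [0.3, -0.9, 5.2]
opening: 0.208
```

Call:
jog_arm(motion=[-0.001,0,0,0,-0.001,0,0,0,-0.001,0,0,0,0,0,0,0])

```text
t: 10.3
eef_pos: [0.5485, 0.0216, 0.1505]
tcp_rot: [[0.306, -0.952, 0.002], [-0.952, -0.306, -0.003], [0.003, -0.001, -1.0]]
ft_force: [0.2, -1.7, 4.6]
opening: 0.208
```

The keeper is 8.6 mm along with friction only, so the tongue is in the window.

Call:
jog_arm(motion=[-0.001,0,0,0,-0.001,0,0,0,-0.001,0,0,0,-0.001,0,0,0,-0.001,0,0,0,0,0,0,0])

```text
t: 11.05
eef_pos: [0.5469, 0.0264, 0.1505]
tcp_rot: [[0.306, -0.952, 0.002], [-0.952, -0.306, -0.003], [0.003, -0.001, -1.0]]
ft_force: [-0.9, -1.3, 4.9]
opening: 0.208
```

Call:
jog_arm(motion=[-0.0005,0,0,0,-0.0005,0,0,0,0,0,0,0])

```text
t: 11.42
eef_pos: [0.5466, 0.0273, 0.1505]
tcp_rot: [[0.306, -0.952, 0.002], [-0.952, -0.306, -0.003], [0.003, -0.001, -1.0]]
ft_force: [0.5, -1.6, 6.4]
opening: 0.207
```

Call:
jog_arm(motion=[-0.0005,0,0,0,-0.0005,0,0,0,0,0,0,0])

```text
t: 11.8
eef_pos: [0.5464, 0.0283, 0.1505]
tcp_rot: [[0.306, -0.952, 0.002], [-0.952, -0.306, -0.003], [0.003, -0.001, -1.0]]
ft_force: [0.8, -1.7, 4.8]
opening: 0.203
```

Call:
jog_arm(motion=[-0.0005,0,0,0,0,0,0,0])

```text
t: 12.05
eef_pos: [0.5462, 0.0287, 0.1505]
tcp_rot: [[0.306, -0.952, 0.002], [-0.952, -0.306, -0.003], [0.003, -0.001, -1.0]]
ft_force: [-0.5, -2.1, 5.7]
opening: 0.208
```

Call:
jog_arm(motion=[-0.0005,0,0,0,0,0,0,0])

```text
t: 12.3
eef_pos: [0.5462, 0.0288, 0.1505]
tcp_rot: [[0.306, -0.952, 0.002], [-0.952, -0.306, -0.003], [0.004, -0.001, -1.0]]
ft_force: [0.3, -2.1, 5.1]
opening: 0.204
```

Call:
jog_arm(motion=[-0.0005,0,0,0,0,0,0,0])

```text
t: 12.55
eef_pos: [0.5462, 0.0288, 0.1505]
tcp_rot: [[0.306, -0.952, 0.002], [-0.952, -0.306, -0.004], [0.004, -0.001, -1.0]]
ft_force: [0.7, -2.6, 5.0]
opening: 0.208
```

The TCP has stopped at slide 16.1 mm and the force is rising, so it's home. I'll give one more light nudge, then ease up to let the tongue take the spring.

Call:
jog_arm(motion=[-0.0005,0,0,0,0,0,-0.0005,0,0,0,-0.0005,0,0,0,0,0])

```text
t: 13.05
eef_pos: [0.5461, 0.0289, 0.1512]
tcp_rot: [[0.306, -0.952, 0.002], [-0.952, -0.306, -0.004], [0.004, -0.001, -1.0]]
ft_force: [2.4, -5.5, 1.8]
opening: 0.198
```

Call:
jog_arm(motion=[0,0,-0.0005,0,0,0,0,0])

```text
t: 13.3
eef_pos: [0.5461, 0.0289, 0.1517]
tcp_rot: [[0.306, -0.952, 0.002], [-0.952, -0.306, -0.004], [0.004, -0.001, -1.0]]
ft_force: [1.8, -5.3, 2.8]
opening: 0.205
```

Call:
jog_arm(motion=[0,0,-0.0004,0,0,0,0,0])

```text
t: 13.55
eef_pos: [0.5461, 0.029, 0.152]
tcp_rot: [[0.306, -0.952, 0.002], [-0.952, -0.306, -0.004], [0.004, -0.001, -1.0]]
ft_force: [1.8, -5.2, 2.6]
opening: 0.209
```

Call:
jog_arm(motion=[0,0,0,0,0,0,0,0,0,0,0,0,0,0,0,0,0,0,0,0,0,0,0,0], gripper=0)

```text
t: 14.3
eef_pos: [0.5448, 0.0324, 0.1521]
tcp_rot: [[0.308, -0.952, 0.0], [-0.952, -0.308, -0.0], [0.0, -0.0, -1.0]]
ft_force: [0.0, -0.4, 0.5]
opening: 0.5
```

Call:
jog_arm(motion=[0,0,-0.01,0,0,0,-0.02,0,0,0,-0.04,0,0,0,-0.05,0,0,0.05,-0.05,0,0,0.05,0,0,0,0.05,0,0,0,0.05,0,0,0,0.05,0,0,0,0,0,0,0,0,0,0])

```text
t: 15.68
eef_pos: [0.3132, -0.0424, 0.3172]
tcp_rot: [[0.308, -0.951, 0.002], [-0.951, -0.308, -0.001], [0.001, -0.002, -1.0]]
ft_force: [-0.2, -0.7, -1.1]
opening: 0.501
```

```bash
python3 - <<'E'
from h import *
T=optics.read_camera("top"); S=optics.read_camera("side")
f=lambda a:cv2.resize(a,(600,300),interpolation=cv2.INTER_CUBIC)
cv2.imwrite("pics/end.png",np.vstack([f(T["color"][190:260,250:390]),f(S["color"][172:232,240:360])]))
o=T["color"]; u0=(0.5461,.0289,.174)
print(proj(T,u0),proj(S,u0)); s=env.read_state(); print(s["t"],s["eef_pos"],s["ft_force"],s["opening"])
E
```

```text
[326.98663671 226.70155389] [294.7798701  198.68690656]
15.775 [ 0.31350478 -0.04222674  0.31672489] [-0.1076802  -0.72273838 -0.21514219] 0.4959554374600259
```

View pics/end.png

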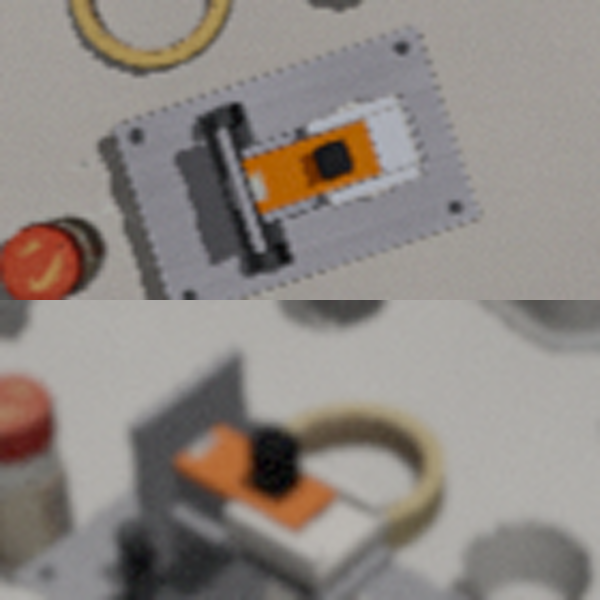

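Released, and the plunger stayed down. A small bright patch shows ahead of the orange at about (258,185) in the top crop, so I'll check the shoulder gap numerically and in a close-up.

```bash
python3 - <<'E'
from h import *
c=optics.read_camera("top"); yd=np.array([-.307,.952,0])
for nm,im,dz in(("before",cv2.imread("pics/top0.png"),0),("now",c["color"],.0095)):
    hsv=cv2.cvtColor(im,cv2.COLOR_BGR2HSV); o=cv2.inRange(hsv,(8,150,100),(22,255,255)); o[:,:295]=0;o[:,360:]=0;o[:205]=0;o[250:]=0
    k=max(cv2.findContours(o,cv2.RETR_EXTERNAL,cv2.CHAIN_APPROX_NONE)[0],key=cv2.contourArea)
    m=np.zeros(o.shape,np.uint8); cv2.drawContours(m,[cv2.convexHull(k)],-1,255,-1)
    v,u=np.nonzero((m>0)&(im.max(2)<60)); P=onz(c,u.mean(),v.mean(),.185-dz)
    E=sorted(yd@onz(c,*p,.155-dz) for p in cv2.boxPoints(cv2.minAreaRect(k)))
    print(nm,"knob s",(yd@P).round(4),"box s",np.round(E,4))
S=optics.read_camera("side")
f=lambda a:cv2.resize(a,(600,300),interpolation=cv2.INTER_CUBIC)
cv2.imwrite("pics/end2.png",np.vstack([f(c["color"][217:242,294:344]),f(S["color"][182:212,262:322])]))
print([proj(c,(0.5461,.0289,.1455)+yd*d).round(1) for d in(.046,.040,.052)])
E
```

```text
before knob s -0.1547 box s [-0.1763 -0.1761 -0.1102 -0.1102]
now knob s -0.1404 box s [-0.162  -0.1615 -0.0947 -0.0941]
[array([307.7, 233.2]), array([310.2, 232.3]), array([305.2, 234. ])]
```

View pics/end2.png

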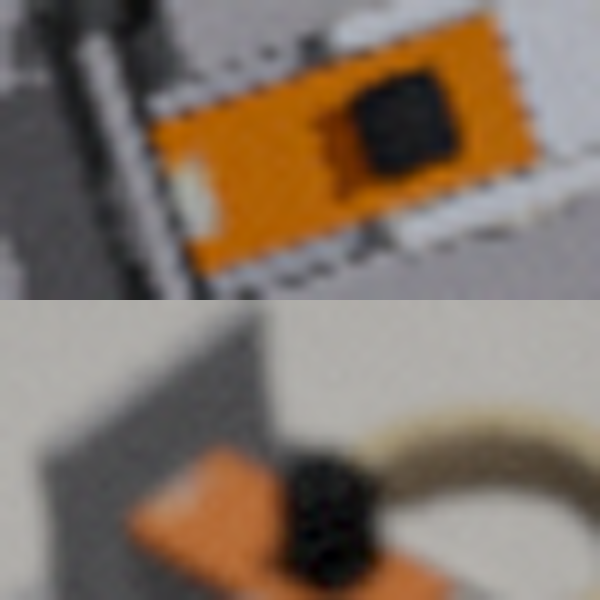

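The knob sits at s = -0.1404, which is a slide of 16.0 mm. The orange front edge is at -0.0944, right on the plate's face. The close-up shows the keeper's full front edge against the plate and the bright patch inside the orange, so it's a highlight and not a gap. The bystanders look unmoved, so I'm handing in.

```bash
python3 -c "
from bench import job
print(job.hand_in())"
```

```text
the job is handed in; nothing more can be done
None
```

The pump is locked down and the job is handed in, at about 16 s of the 37 s allowed. The hand-in gave no verdict.

- **What I did:** I pinched the knob across the pan's y and eased the keeper back to find its zero. I then pressed the plunger until I felt the rubber stop, about 11 mm down at 10 N, and backed off to about 0.6 mm above it. From there I slid the keeper in against friction only, until it stopped at 16 mm. The push against the plate reached about 6 N. Then I eased up, let go and moved the arm clear.
- **Last checks:** After release, the camera put the knob at a slide of 16.0 mm and the keeper's front edge on the plate's face. The plunger stayed down, the gripper touched nothing, and the jar, tape and ramekin looked unmoved by eye.
- **What disagreed:** My camera estimate of the stop was about 15 mm down, but I felt it at about 11 mm and went by touch. On easing up, the upward force had only dropped to about 2.6 N when I let go, not to zero. A bright patch at the keeper's front looked like a gap at first, but the close-up showed it was inside the orange.

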